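# Gauge a turned spindle and file it by tenon size

### The arm

A 6-joint arm with a two-finger parallel gripper is mounted at the origin on the work surface. World frame = base frame: x ahead of the robot, y to its left, z up, the work surface at z = 0. Lengths are in m, angles in rad, forces in N, time in s.
With the tool pointing down it reaches from about 0.25 to 0.775 m from the base axis. Payload 4 kg.
Tool frame: the origin (TCP) lies at the very end of the fingers, on their centre line; the grasp point (between the pads) lies 19 mm behind it (robot.pinch_z is the distance from the TCP to the grasp point, in m); z points along the fingers, y is the line along which they close (so a half turn about z gives the same grasp; the last joint's range is limited). The gripper opens to 94 mm and grips with 3 to 60 N. Pads are 16 mm wide; open, the fingers measure 119 mm over their backs; the gripper's body (75 mm by 177 mm) begins 78 mm behind the grasp point.
Start: joints at [1.107, 0.087, 1.371, -0, 1.684, -0.103], TCP at [0.194, 0.515, 0.173] pointing down, gripper open.
Joint ranges: [-3.1, 3.1], [-0.76, 2.03], [0.27, 2.55], [-1.08, 4.22], [0.17, 2.65], [-2.57, 2.57]. Speed limits (rad/s): [2.79, 2.79, 3.14, 3.14, 3.14, 3.14].

### API

Orientations are given as [roll, pitch, yaw] about the fixed x, y, z axes, in that order (R = Rz(yaw) Ry(pitch) Rx(roll)).
In Python, from bench import robot gives the robot as it stands.
- The arm moves only by the tool arm_command, never from a script. Its argument "targets" is one flat list of numbers, 7 for each row, row after row: the turn, a rotation vector about the tool's x, y, z in degrees, then the shift along the tool's x, y, z in mm, then the closure, from -1 (fully open) to 1 (shut). In form: [ax, ay, az, x, y, z, hand, ax, ay, az, x, y, z, hand, ...]. A call has 1 to 20 rows; each row is the pose to reach, as a shift and turn from the pose commanded when the call began, along the tool's axes at that moment; what a row does not reach only later rows make up. A row lasts 1/10 s, in which the tool goes at most 50 mm and 8.59 degrees, less where a joint would pass 70% of its speed; a pose out of reach is approached as far as the arm can. A call with a gripper value outside its range is refused whole. The fingers move at their own pace and stop on an object; the grip force is fixed at half the most. Time passes only in rows, so rows that repeat a pose let the fingers close. It gives the time, the measured TCP pose, the force, the opening and the grip force at its end, in the units of the state.
- robot.get_obs(): the state, without advancing time (a new reading comes with each control period).
- robot.snapshot(name): name is "scene" or "top" or "wrist"; returns a dict with "color" (400x640x3 uint8, red, green, blue), "range_z" (400x640 float32, m along the optical axis (not along the pixel's ray), 0 where there is no reading), "fx", "fy", "cx", "cy" (pixels), "dist_coeffs" ([k1, k2, p1, p2, k3] as OpenCV has them; the pictures are not rectified), "T" (4x4, takes a point from camera to world coordinates); the wrist camera has in their place "T_tool_cam" (4x4, takes a point from camera to tool coordinates, whose origin is the TCP and whose axes are the flange's). Camera axes: x right, y down, z forward; pixel columns grow to the right and rows downward; lengths in m; the calibration is good to about 2 mm. A picture is of the moment at which its call begins: read the wrist's pose just before it.
- robot.close_job(): hands the job in; it is judged then, once.
The state is a dict: "time": time; "joint_positions": joint angles; "qvel": joint speeds; "joint_torque": joint torques, N m; "tool_pos": TCP position; "ee_rot": TCP orientation; "wrist_force": force on the tool from outside, world axes, zero at the start; "wrist_torque": the same for the moment, N m; "width": finger opening in m; "finger_force": force on a finger pad.
Only numpy, scipy, OpenCV 4.12 (cv2) and the standard library are available. Lean on these libraries where they do the work, as an engineer would, in place of code of your own. Each camera call takes 0.05 s, during which the arm holds its last target. There are 200 camera calls.

### The job

Take the spindle from the red middle lane of the rack and try its thin end (the tenon) in the stepped gauge: rest it on the narrowest, white gap first, then work up one gap at a time until the tenon sinks right to the bottom of a gap; never let it into a wider gap than that one. Then lay the spindle squarely in both saddles of the cradle that has the colour of that gap, centred along the cradle, and let go. Leave the other two spindles where they lie.

Things in the scene. Friction and masses are not known exactly. Their poses are not given: they have to be found in the camera images.
- spindle_a: one of three look-alikes: a pale turned spindle. Origin on its axis, x towards its tenon. Body 40 mm thick from x=-75 to +55 mm (dark rings are paint), ball end to -97, thinner tenon from +55 to +100, 25, 30 or 35 mm thick: not told which, no two alike. 130 g, balances within 5 mm of the origin. Starts level in one of the rack's lanes (order random), x along the rack's x
- spindle_b: one of three look-alikes: a pale turned spindle. Origin on its axis, x towards its tenon. Body 40 mm thick from x=-75 to +55 mm (dark rings are paint), ball end to -97, thinner tenon from +55 to +100, 25, 30 or 35 mm thick: not told which, no two alike. 130 g, balances within 5 mm of the origin. Starts level in one of the rack's lanes (order random), x along the rack's x
- spindle_c: one of three look-alikes: a pale turned spindle. Origin on its axis, x towards its tenon. Body 40 mm thick from x=-75 to +55 mm (dark rings are paint), ball end to -97, thinner tenon from +55 to +100, 25, 30 or 35 mm thick: not told which, no two alike. 130 g, balances within 5 mm of the origin. Starts level in one of the rack's lanes (order random), x along the rack's x
- tenon_a (a point): point on the axis of spindle_a at x=+76 mm, about the middle of its tenon: the part to lower into a gap
- tenon_b (a point): point on the axis of spindle_b at x=+76 mm, about the middle of its tenon: the part to lower into a gap
- tenon_c (a point): point on the axis of spindle_c at x=+76 mm, about the middle of its tenon: the part to lower into a gap
- rack: fixed plywood rack, 160 x 250 mm, origin under its centre. Three lanes along its x, at y=-95, 0, +95 mm, each a pair of V saddles 12 mm thick at x=-45 and +45 mm, 49 mm high; the spindle is free underneath between them. The middle lane is red and holds the spindle to be gauged; spindle axes lie 52 mm above the bench
- red_lane (a point): middle of the red lane of the rack, at the axis of the spindle lying there at the start; axes as the rack
- gauge: fixed gap gauge: upright aluminium plate 12 mm thick (x), 238 long (y), top 90 mm high; dark foot from x=-20 to +50, 10 mm high. Four gaps open upward, 45 mm deep, narrowest at -y; colour patches below. A tenon lies in a gap along x, brought from the -x side. Each tenon is 2 mm thinner than one gap and sinks to its bottom; on narrower gaps it rests, its axis above the top edge
- gap_white (a point): mouth of the white gap (22 mm wide): its centre at the plate's top edge (90 mm above the bench); x through the plate, y along the plate, z up. The gap's bottom is 45 mm below
- gap_yellow (a point): mouth of the yellow gap (27 mm wide): its centre at the plate's top edge (90 mm above the bench); x through the plate, y along the plate, z up. The gap's bottom is 45 mm below
- gap_green (a point): mouth of the green gap (32 mm wide): its centre at the plate's top edge (90 mm above the bench); x through the plate, y along the plate, z up. The gap's bottom is 45 mm below
- gap_blue (a point): mouth of the blue gap (37 mm wide): its centre at the plate's top edge (90 mm above the bench); x through the plate, y along the plate, z up. The gap's bottom is 45 mm below
- cradle_white: fixed white cradle, 150 x 52 mm, 49 mm high, for spindles that fit the white gap; the four stand 62 mm apart on a plywood board 8 mm high, order random. Two V saddles 12 mm thick at x=-45 and +45 mm; a spindle lies along x, its axis 52 mm above the origin. Origin under its centre, z up
- cradle_yellow: fixed yellow cradle, 150 x 52 mm, 49 mm high, for spindles that fit the yellow gap; the four stand 62 mm apart on a plywood board 8 mm high, order random. Two V saddles 12 mm thick at x=-45 and +45 mm; a spindle lies along x, its axis 52 mm above the origin. Origin under its centre, z up
- cradle_green: fixed green cradle, 150 x 52 mm, 49 mm high, for spindles that fit the green gap; the four stand 62 mm apart on a plywood board 8 mm high, order random. Two V saddles 12 mm thick at x=-45 and +45 mm; a spindle lies along x, its axis 52 mm above the origin. Origin under its centre, z up
- cradle_blue: fixed blue cradle, 150 x 52 mm, 49 mm high, for spindles that fit the blue gap; the four stand 62 mm apart on a plywood board 8 mm high, order random. Two V saddles 12 mm thick at x=-45 and +45 mm; a spindle lies along x, its axis 52 mm above the origin. Origin under its centre, z up

How it is judged:
On the way, in this order (a step that is already met when the one before it is completed fails the run):
1. the tenon is tried on the narrowest (white) gap: it rests on the gauge within 8 mm of the middle of that gap (((x of tenon_a in the frame of gap_white between -0.018 and 0.018 m and y of tenon_a in the frame of gap_white between -0.008 and 0.008 m and z of tenon_a in the frame of gap_white between 0 and 0.022 m and contact force between spindle_a and gauge above 0.3 N) or (x of tenon_b in the frame of gap_white between -0.018 and 0.018 m and y of tenon_b in the frame of gap_white between -0.008 and 0.008 m and z of tenon_b in the frame of gap_white between 0 and 0.022 m and contact force between spindle_b and gauge above 0.3 N) or (x of tenon_c in the frame of gap_white between -0.018 and 0.018 m and y of tenon_c in the frame of gap_white between -0.008 and 0.008 m and z of tenon_c in the frame of gap_white between 0 and 0.022 m and contact force between spindle_c and gauge above 0.3 N))), for 0.05 s.
2. next, the yellow gap: the tenon sinks in, its axis at least 18 mm below the top edge, or, if too thick, rests on it (((x of tenon_a in the frame of gap_yellow between -0.018 and 0.018 m and y of tenon_a in the frame of gap_yellow between -0.008 and 0.008 m and z of tenon_a in the frame of gap_yellow between -0.05 and -0.018 m) or (x of tenon_b in the frame of gap_yellow between -0.018 and 0.018 m and y of tenon_b in the frame of gap_yellow between -0.008 and 0.008 m and z of tenon_b in the frame of gap_yellow between 0 and 0.022 m and contact force between spindle_b and gauge above 0.3 N) or (x of tenon_c in the frame of gap_yellow between -0.018 and 0.018 m and y of tenon_c in the frame of gap_yellow between -0.008 and 0.008 m and z of tenon_c in the frame of gap_yellow between 0 and 0.022 m and contact force between spindle_c and gauge above 0.3 N))), for 0.05 s.
3. then the green gap in the same way; or, if the tenon sank into the yellow one, it is taken out (((distance of spindle_a from where it was at the start of the episode above 0.05 m and distance between tenon_a and gap_yellow above 0.06 m) or (x of tenon_b in the frame of gap_green between -0.018 and 0.018 m and y of tenon_b in the frame of gap_green between -0.008 and 0.008 m and z of tenon_b in the frame of gap_green between -0.05 and -0.018 m) or (x of tenon_c in the frame of gap_green between -0.018 and 0.018 m and y of tenon_c in the frame of gap_green between -0.008 and 0.008 m and z of tenon_c in the frame of gap_green between 0 and 0.022 m and contact force between spindle_c and gauge above 0.3 N))), for 0.05 s.
4. then the tenon sinks into the blue gap; or, if it sank into the green one, it is taken out; or, if into the yellow one, the spindle is brought to its cradle ((horizontal distance between spindle_a and cradle_yellow below 0.04 m or (distance of spindle_b from where it was at the start of the episode above 0.05 m and distance between tenon_b and gap_green above 0.06 m) or (x of tenon_c in the frame of gap_blue between -0.018 and 0.018 m and y of tenon_c in the frame of gap_blue between -0.008 and 0.008 m and z of tenon_c in the frame of gap_blue between -0.05 and -0.018 m))), for 0.05 s.
At the end, for the whole second after the job is handed in: The red-lane spindle lies at rest in both saddles of the cradle coloured as the narrowest gap its tenon enters: within 20 mm along, 6 mm across, 0.1 rad in line (either way round). The other two are within 30 mm of their starts, the red lane empty (((x of spindle_a in the frame of cradle_yellow between -0.02 and 0.02 m and y of spindle_a in the frame of cradle_yellow between -0.006 and 0.006 m and z of spindle_a in the frame of cradle_yellow between 0.046 and 0.058 m and angle between the x axis of spindle_a and the x axis of cradle_yellow, either way round below 0.1 rad and linear speed of spindle_a below 0.02 m/s and angular speed of spindle_a below 0.2 rad/s and distance of each of spindle_b, spindle_c from where it was at the start of the episode below 0.03 m and distance between each of spindle_b, spindle_c and red_lane above 0.05 m) or (x of spindle_b in the frame of cradle_green between -0.02 and 0.02 m and y of spindle_b in the frame of cradle_green between -0.006 and 0.006 m and z of spindle_b in the frame of cradle_green between 0.046 and 0.058 m and angle between the x axis of spindle_b and the x axis of cradle_green, either way round below 0.1 rad and linear speed of spindle_b below 0.02 m/s and angular speed of spindle_b below 0.2 rad/s and distance of each of spindle_a, spindle_c from where it was at the start of the episode below 0.03 m and distance between each of spindle_a, spindle_c and red_lane above 0.05 m) or (x of spindle_c in the frame of cradle_blue between -0.02 and 0.02 m and y of spindle_c in the frame of cradle_blue between -0.006 and 0.006 m and z of spindle_c in the frame of cradle_blue between 0.046 and 0.058 m and angle between the x axis of spindle_c and the x axis of cradle_blue, either way round below 0.1 rad and linear speed of spindle_c below 0.02 m/s and angular speed of spindle_c below 0.2 rad/s and distance of each of spindle_a, spindle_b from where it was at the start of the episode below 0.03 m and distance between each of spindle_a, spindle_b and red_lane above 0.05 m))); the robot touches nothing.
It fails at once if the tenon enters a gap wider than the narrowest one that takes it ((x of tenon_a in the frame of gap_green between -0.018 and 0.018 m and y of tenon_a in the frame of gap_green between -0.02 and 0.02 m and z of tenon_a in the frame of gap_green between -0.06 and -0.004 m) or (x of tenon_a in the frame of gap_blue between -0.018 and 0.018 m and y of tenon_a in the frame of gap_blue between -0.02 and 0.02 m and z of tenon_a in the frame of gap_blue between -0.06 and -0.004 m) or (x of tenon_b in the frame of gap_blue between -0.018 and 0.018 m and y of tenon_b in the frame of gap_blue between -0.02 and 0.02 m and z of tenon_b in the frame of gap_blue between -0.06 and -0.004 m)).
It fails at once if a second spindle is moved by more than 30 mm (distance of each of spindle_a, spindle_b from where it was at the start of the episode above 0.03 m or distance of each of spindle_a, spindle_c from where it was at the start of the episode above 0.03 m or distance of each of spindle_b, spindle_c from where it was at the start of the episode above 0.03 m).
It also fails if it takes over 61 s, if anything falls off the work surface, if the arm or the gripper's body presses on something with over 40 N, if the wrist force passes 120 N, or if a joint passes its speed limit or range.

## Working session

There is one attempt and no reset: what is moved stays moved. The work goes in short steps, Python scripts to look and compute and a tool call to move; the robot and the scene stay as the last step left them, time stands still between calls to the robot, and variables do not carry over. Pictures are saved under pics/ and viewed, at most 10 in all, crops included, and the job is handed in when it is done.

Besides the shell and the picture viewer there is one more tool, called after "Request:" as name(argument=value, ...) on one line, values as JSON. arm_command: Moves the arm, as the interface text tells. Its arguments: {"type":"object","properties":{"targets":{"type":"array"}},"required":["targets"]}

```bash
mkdir -p pics; cat > h.py <<'E'
import numpy as np, cv2, pickle
from bench import robot
def snap(n):
    o=robot.get_obs(); s=robot.snapshot(n); s=dict(s); s['obs']=o
    pickle.dump(s,open(f'pics/{n}.pkl','wb')); return s
def load(n): return pickle.load(open(f'pics/{n}.pkl','rb'))
def cloud(s):
    h,w=s['range_z'].shape
    K=np.array([[s['fx'],0,s['cx']],[0,s['fy'],s['cy']],[0,0,1.]])
    u,v=np.meshgrid(np.arange(w),np.arange(h))
    p=cv2.undistortPoints(np.stack([u,v],-1).reshape(-1,1,2).astype(float),K,np.array(s['dist_coeffs'],float)).reshape(h,w,2)
    z=s['range_z']; P=np.dstack([p*z[...,None],z])
    T=np.array(s['T']); return P@T[:3,:3].T+T[:3,3]
def save(s,name): cv2.imwrite(f'pics/{name}.png',cv2.cvtColor(s['color'],cv2.COLOR_RGB2BGR))
E
python3 - <<'E'
from h import *
for n in ('top','scene'):
    s=snap(n); save(s,n+'0'); print(n,np.round(s['T'],3).tolist())
o=robot.get_obs(); print(o)
E
```

```text
top [[0.058, -0.978, 0.201, 0.28], [-0.998, -0.056, 0.014, -0.001], [-0.003, -0.202, -0.979, 1.389], [0.0, 0.0, 0.0, 1.0]]
scene [[-0.694, 0.546, -0.469, 1.125], [0.72, 0.538, -0.438, 0.523], [0.013, -0.642, -0.767, 1.002], [0.0, 0.0, 0.0, 1.0]]
{'time': 0.1, 'joint_positions': array([ 1.10687279e+00,  8.78649536e-02,  1.37206809e+00, -1.04548193e-05,
        1.68358167e+00, -1.03108756e-01]), 'qvel': array([-5.83753093e-05, -2.56354218e-03, -1.93863781e-03, -1.12815870e-03,
        2.56626710e-04, -2.59298940e-04]), 'joint_torque': array([ 2.47062097e-03, -3.41252160e+01, -3.03301549e+01,  7.19494745e-02,
        3.04996641e-02, -8.34982848e-05]), 'tool_pos': array([0.19393953, 0.51409439, 0.17184786]), 'ee_rot': array([-3.13967973e+00, -1.87495315e-04,  2.78077653e+00]), 'wrist_force': array([0.14459326, 0.50491528, 0.25173804]), 'wrist_torque': array([ 0.00893724, -0.00576561,  0.07018027]), 'finger_force': 0.0, 'width': 0.09416703666093944}
```

View pics/top0.png

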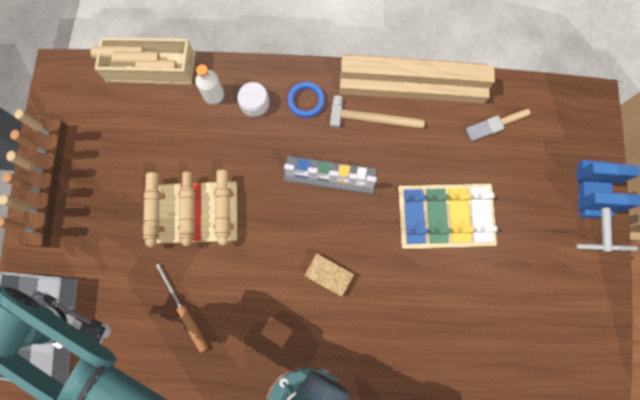

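View pics/scene0.png

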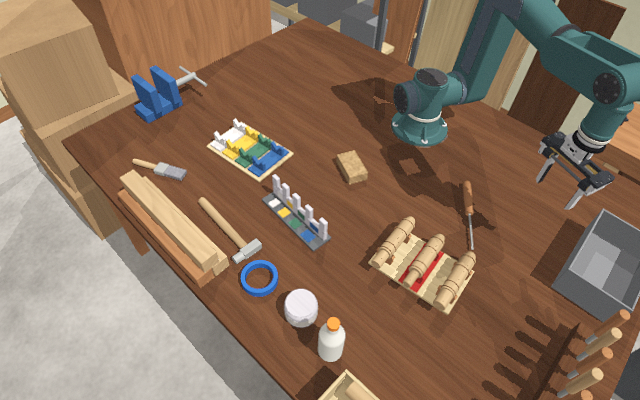

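```bash
python3 - <<'E'
from h import *
s=load('top'); c=cv2.cvtColor(s['color'],cv2.COLOR_RGB2BGR)
a=cv2.resize(c[160:255,135:245],None,fx=5,fy=5,interpolation=cv2.INTER_CUBIC)[:, :400] if 0 else None
r=cv2.resize(c[160:255,138:243],None,fx=3.8,fy=3.8,interpolation=cv2.INTER_CUBIC)
g=cv2.resize(c[150:198,280:380],None,fx=4,fy=4,interpolation=cv2.INTER_CUBIC)
k=cv2.resize(c[178:252,395:500],None,fx=3.8,fy=3.8,interpolation=cv2.INTER_CUBIC)
W=np.zeros((600,800,3),np.uint8)
W[:r.shape[0],:r.shape[1]]=r; W[:k.shape[0],400:400+min(400,k.shape[1])]=k[:,:400]; W[380:380+g.shape[0],:400]=g
cv2.imwrite('pics/crop1.png',W)
P=cloud(s); print('table',np.median(P[280:300,220:260,2]))
def q(n,lst):
    for (u,v) in lst: print(n,u,v,np.round(P[v,u],3))
q('ctr rack',[(188,190),(187,200),(187,215),(187,235)])
q('gauge',[(330,172)]); 
# heightmap segments
for name,(u0,u1,v0,v1),zl in (('rack',(138,243,160,255),.06),('gauge',(280,380,150,198),.08),('crad',(395,500,178,252),.045)):
    Q=P[v0:v1,u0:u1].reshape(-1,3); m=Q[:,2]>zl; Q=Q[m]; print(name,len(Q),Q.min(0).round(3),Q.max(0).round(3),Q.mean(0).round(3))
    print(cv2.minAreaRect(Q[:,:2].astype(np.float32)))
E
```

```text
table 0.0001157908926298079
ctr rack 188 190 [0.542 0.342 0.07 ]
ctr rack 187 200 [0.515 0.342 0.07 ]
ctr rack 187 215 [0.476 0.338 0.072]
ctr rack 187 235 [0.424 0.333 0.07 ]
gauge 330 172 [ 0.606 -0.025  0.093]
rack 2648 [ 0.28  -0.001  0.06 ] [0.602 0.464 1.389] [0.49  0.341 0.081]
((0.46605515480041504, 0.2218165099620819), (0.5250666737556458, 0.24923066794872284), 75.47541809082031)
gauge 264 [ 0.28  -0.142  0.08 ] [0.622 0.094 1.389] [ 0.578 -0.028  0.198]
((0.48039674758911133, -0.059876978397369385), (0.3538106083869934, 0.22351375222206116), 15.960713386535645)
crad 449 [ 0.28  -0.474  0.045] [ 5.850e-01 -1.000e-03  1.389e+00] [ 0.5   -0.317  0.178]
((0.46744319796562195, -0.21854069828987122), (0.1710302233695984, 0.548713207244873), 23.510744094848633)
```

View pics/crop1.png

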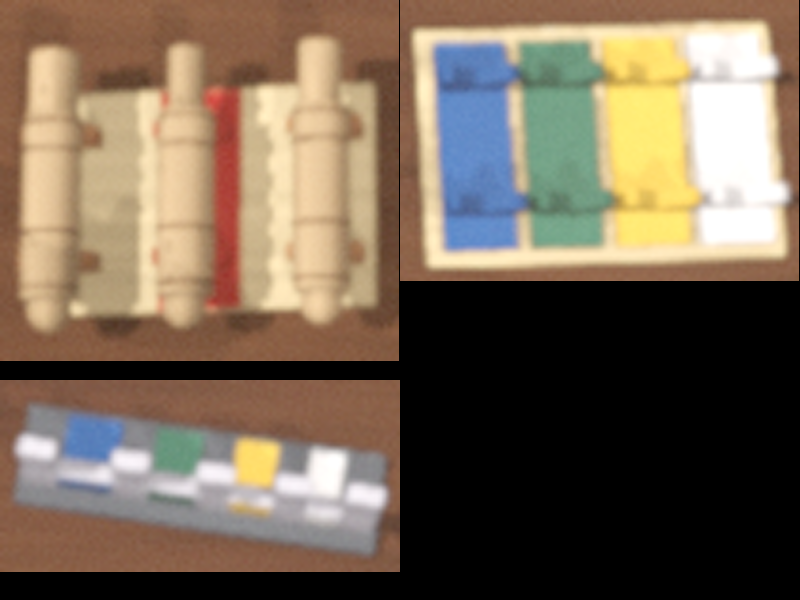

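```bash
python3 - <<'E'
from h import *
s=load('top'); P=cloud(s); ok=s['range_z']>0
hsv=cv2.cvtColor(s['color'],cv2.COLOR_RGB2HSV)
uu,vv=np.meshgrid(np.arange(640),np.arange(400))
def box(u0,u1,v0,v1): return (uu>=u0)&(uu<u1)&(vv>=v0)&(vv<v1)&ok
def line(Q):
    m=np.median(Q,0); d=np.linalg.svd(Q-Q.mean(0))[2][0]; d*=np.sign(d[np.argmax(abs(d))]); return Q.mean(0).round(4),d.round(3),[(((Q-Q.mean(0))@d).min()).round(4),(((Q-Q.mean(0))@d).max()).round(4)]
for n,b in (('L',(140,163,165,250)),('M',(174,199,165,250)),('R',(209,235,165,250))):
    m=box(*b)&(P[...,2]>.060)&(P[...,2]<.09); Q=P[m]; c,d,e=line(Q[:,:2]); print(n,len(Q),c,d,'yaw',np.arctan2(d[1],d[0]).round(4),e,'ends',(c+d*e[0]).round(4),(c+d*e[1]).round(4))
    nrm=np.array([-d[1],d[0]]); t=(Q[:,:2]-c)@d; w=(Q[:,:2]-c)@nrm
    for a,bb in ((e[1]-.035,e[1]-.01),(-.03,.02)):
        k=(t>a)&(t<bb); print('  width',np.ptp(w[k]).round(4),'ztop',np.percentile(Q[k,2],90).round(4), 'mid',((w[k].max()+w[k].min())/2).round(4))
m=box(280,380,150,198)&(P[...,2]>.082)&(P[...,2]<.10); Q=P[m]; print('gauge',len(Q),Q[:,2].mean(),line(Q[:,:2]))
c,d,e=line(Q[:,:2]); t=np.sort((Q[:,:2]-c)@d); g=np.where(np.diff(t)>.008)[0]; print('gaps along',[(t[i].round(4),t[i+1].round(4)) for i in g], cv2.minAreaRect(Q[:,:2].astype(np.float32)))
# cradle colours
S=hsv[...,1];H=hsv[...,0];V=hsv[...,2]
B=box(395,500,178,252)
for n,m in (('blue',(H>100)&(H<125)&(S>120)),('green',(H>60)&(H<95)&(S>80)),('yellow',(H>20)&(H<30)&(S>140)),('white',(S<30)&(V>170))):
    m=B&m; Q=P[m]; 
    print(n,m.sum(),cv2.minAreaRect(Q[:,:2].astype(np.float32)),Q[:,2].min().round(3),np.median(Q[:,2]).round(3),Q[:,2].max().round(3))
m=B&(P[...,2]>.004)&(P[...,2]<.07);Q=P[m]; print('board',cv2.minAreaRect(Q[:,:2].astype(np.float32)))
E
```

```text
L 916 [0.4871 0.4381] [0.996 0.092] yaw 0.0921 [np.float64(-0.0953), np.float64(0.0977)] ends [0.3922 0.4293] [0.5844 0.4471]
  width 0.0319 ztop 0.0718 mid 0.0002
  width 0.0408 ztop 0.0741 mid 0.0
M 801 [0.4871 0.3435] [0.995 0.096] yaw 0.0962 [np.float64(-0.0886), np.float64(0.105)] ends [0.3989 0.335 ] [0.5916 0.3536]
  width 0.0188 ztop 0.0665 mid 0.0005
  width 0.0363 ztop 0.074 mid 0.0013
R 905 [0.5022 0.2496] [0.996 0.09 ] yaw 0.0901 [np.float64(-0.0951), np.float64(0.0999)] ends [0.4075 0.241 ] [0.6017 0.2586]
  width 0.0267 ztop 0.0696 mid 0.0006
  width 0.0376 ztop 0.074 mid 0.0001
gauge 231 0.08966933787986159 (array([ 0.6052, -0.0295]), array([0.089, 0.996]), [np.float64(-0.113), np.float64(0.1246)])
gaps along [(np.float64(-0.0898), np.float64(-0.0666)), (np.float64(-0.0436), np.float64(-0.0162)), (np.float64(0.007), np.float64(0.0397)), (np.float64(0.0619), np.float64(0.1006))] ((0.6058887243270874, -0.023811183869838715), (0.23758387565612793, 0.013691590167582035), 84.99296569824219)
blue 800 ((0.516487717628479, -0.25765109062194824), (0.14023548364639282, 0.04776167497038841), 4.991740703582764) 0.007 0.018 0.059Traceback (most recent call last):
  File "<stdin>", line 20, in <module>
    return umr_minimum(a, axis, None, out, keepdims, initial, where)
ValueError: zero-size array to reduction operation minimum which has no identity
```

```bash
python3 - <<'E'
from h import *
s=load('top'); P=cloud(s); ok=s['range_z']>0
hsv=cv2.cvtColor(s['color'],cv2.COLOR_RGB2HSV).astype(int)
uu,vv=np.meshgrid(np.arange(640),np.arange(400))
B=(uu>=395)&(uu<500)&(vv>=178)&(vv<252)&ok
H,S,V=hsv[...,0],hsv[...,1],hsv[...,2]
for u,v in ((417,215),(438,215),(461,215),(484,215)): print(hsv[v,u],P[v,u].round(3))
for n,(u,v) in dict(blue=(417,215),green=(438,215),yellow=(461,215),white=(484,215)).items():
    m=B&(abs(H-H[v,u])<6)&(abs(S-S[v,u])<60)&(abs(V-V[v,u])<70)
    if n=='white': m=B&(S<40)&(V>150)
    k,l,st,_=cv2.connectedComponentsWithStats(m.astype(np.uint8)); i=1+st[1:,4].argmax()
    Q=P[(l==i)]; lo=Q[Q[:,2]<.03]; hi=Q[Q[:,2]>.03]
    print(n,len(Q),[np.round(a,4) for a in cv2.minAreaRect(lo[:,:2].astype(np.float32))],'hi',len(hi),hi.mean(0).round(4),hi.max(0).round(4))
m=B&(P[...,2]>.005)&(P[...,2]<.07);Q=P[m]; print('board',cv2.minAreaRect(Q[:,:2].astype(np.float32)))
o=robot.get_obs();print(o['tool_pos'],o['ee_rot'])
E
```

```text
[108 127 198] [ 0.519 -0.266  0.022]
[ 73  70 164] [ 0.524 -0.325  0.013]
[ 26 136 255] [ 0.526 -0.387  0.017]
[  0   0 255] [ 0.53  -0.452  0.016]
blue 967 [array([ 0.5174, -0.2594]), array([0.1434, 0.0504]), np.float64(4.1733)] hi 198 [ 0.5171 -0.2588  0.0438] [ 0.5699 -0.2298  0.0587]
green 840 [array([ 0.522 , -0.3204]), array([0.1418, 0.0494]), np.float64(5.9352)] hi 166 [ 0.5208 -0.3178  0.0431] [ 0.5761 -0.2903  0.0607]
yellow 1140 [array([ 0.5285, -0.3851]), array([0.1539, 0.0607]), np.float64(3.7073)] hi 199 [ 0.5264 -0.3824  0.0437] [ 0.5812 -0.3419  0.0594]
white 1151 [array([ 0.5348, -0.4536]), array([0.1563, 0.0755]), np.float64(4.3493)] hi 207 [ 0.5332 -0.4449  0.0442] [ 0.5857 -0.4054  0.058 ]
board ((0.5293478965759277, -0.35475197434425354), (0.20280343294143677, 0.2961095869541168), 2.7511022090911865)
[0.19393953 0.51409439 0.17184786] [-3.13967973e+00 -1.87495315e-04  2.78077653e+00]
```

```bash
cat >> h.py <<'E'
from scipy.spatial.transform import Rotation as Rn
def go(p,yaw,o=None):
    o=o or robot.get_obs(); R=Rn.from_euler('xyz',o['ee_rot']); G=Rn.from_euler('xyz',[np.pi,0,yaw])
    print('turn',np.degrees((R.inv()*G).as_rotvec()).round(1),'shift',(R.inv().apply(np.array(p)-o['tool_pos'])*1e3).round(1))
def wcloud(s):
    o=s['obs']; T=np.eye(4); T[:3,:3]=Rn.from_euler('xyz',o['ee_rot']).as_matrix(); T[:3,3]=o['tool_pos']
    s['T']=T@np.array(s['T_tool_cam']); return cloud(s)
def st():
    o=robot.get_obs(); print(round(o['time'],2),o['tool_pos'].round(4),o['ee_rot'].round(3),o['wrist_force'].round(1),o['width'].round(4),o['finger_force'])
E
python3 -c "
from h import *
go([.491,.344,.14],np.pi+.093)"
```

```text
turn [ -0.1  -0.  -26. ] shift [-338.   -54.2   31.9]
```

Request:
arm_command(targets=[-0.1,0,-26,-338,-54,32,-0.28,-0.1,0,-26,-338,-54,32,-0.28,-0.1,0,-26,-338,-54,32,-0.28,-0.1,0,-26,-338,-54,32,-0.28,-0.1,0,-26,-338,-54,32,-0.28,-0.1,0,-26,-338,-54,32,-0.28,-0.1,0,-26,-338,-54,32,-0.28,-0.1,0,-26,-338,-54,32,-0.28,-0.1,0,-26,-338,-54,32,-0.28,-0.1,0,-26,-338,-54,32,-0.28,-0.1,0,-26,-338,-54,32,-0.28,-0.1,0,-26,-338,-54,32,-0.28])

```text
time: 1.3
tool_pos: [0.4902, 0.346, 0.1415]
ee_rot: [3.139, 0.001, -3.046]
wrist_force: [0.5, -0.1, 1.6]
width: 0.0603
finger_force: 0.0
```

```bash
python3 - <<'E'
from h import *
st(); s=snap('wrist'); save(s,'wrist1'); P=wcloud(s)
m=(s['range_z']>0)&(P[...,2]>.058)&(P[...,2]<.08)&(abs(P[...,1]-.344)<.035)
Q=P[m]; print(len(Q),Q.min(0).round(4),Q.max(0).round(4))
# axis via slice midpoints
x=Q[:,0]
for a in np.arange(.39,.6,.02):
    k=Q[(x>a)&(x<a+.02)]
    if len(k)>30: print(a.round(2),len(k),k[:,1].min().round(4),k[:,1].max().round(4),k[:,1].mean().round(4),k[:,2].max().round(4))
go([.491,.344,.033],np.pi+.093)
E
```

```text
Traceback (most recent call last):
  File "h.py", line 23, in st
    o=robot.get_obs(); print(round(o['time'],2),o['tool_pos'].round(4),o['ee_rot'].round(3),o['wrist_force'].round(1),o['width'].round(4),o['finger_force'])
                                                                                                                      ^^^^^^^^^^^^^^^^
AttributeError: 'float' object has no attribute 'round'
```

```bash
sed -i "s/o\['width'\].round(4)/round(o['width'],4)/" h.py; python3 - <<'E'
from h import *
st(); s=snap('wrist'); save(s,'wrist1'); P=wcloud(s)
m=(s['range_z']>0)&(P[...,2]>.058)&(P[...,2]<.08)&(abs(P[...,1]-.344)<.035)
Q=P[m]; print(len(Q),Q.min(0).round(4),Q.max(0).round(4))
x=Q[:,0]
for a in np.arange(.39,.6,.02):
    k=Q[(x>a)&(x<a+.02)]
    if len(k)>30: print(a.round(2),len(k),k[:,1].min().round(4),k[:,1].max().round(4),k[:,1].mean().round(4),k[:,2].max().round(4))
go([.491,.344,.033],np.pi+.093)
E
```

```text
1.3 [0.4902 0.346  0.1415] [ 3.139e+00  1.000e-03 -3.046e+00] [ 0.5 -0.1  1.6] 0.0603 0.0
7515 [0.3988 0.3224 0.058 ] [0.5936 0.3716 0.0747]
0.39 331 0.3275 0.3528 0.3405 0.0681
0.41 962 0.3224 0.3612 0.3416 0.0747
0.43 1041 0.3234 0.3625 0.3431 0.0739
0.45 1007 0.3259 0.3648 0.3451 0.0744
0.47 925 0.3274 0.3662 0.3467 0.074
0.49 878 0.3301 0.3685 0.3491 0.074
0.51 827 0.3316 0.3698 0.3506 0.0737
0.53 723 0.3331 0.3716 0.3517 0.0742
0.55 368 0.3377 0.3665 0.355 0.0659
0.57 402 0.3452 0.3678 0.3564 0.066
0.59 51 0.3471 0.3678 0.3565 0.0663
turn [0.1 0.1 0.1] shift [ -0.4  -2.1 108.4]
```

View pics/wrist1.png

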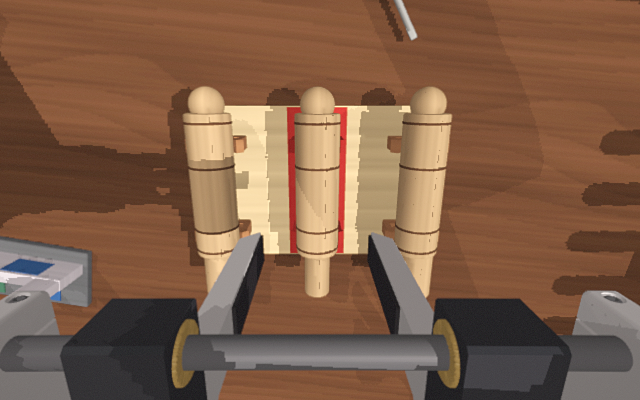

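Request:
arm_command(targets=[0,0,0,-1,0,50,-0.28,0,0,0,-1,0,100,-0.28,0,0,0,-1,0,108,-0.28,0,0,0,-1,0,108,-0.28,0,0,0,-1,0,108,-0.28,0,0,0,-1,0,108,1,0,0,0,-1,0,108,1,0,0,0,-1,0,108,1,0,0,0,-1,0,108,1,0,0,0,-1,0,108,1,0,0,0,-1,0,108,1,0,0,0,-1,0,108,1])

```text
time: 2.55
tool_pos: [0.4946, 0.3478, 0.039]
ee_rot: [3.134, 0.008, -3.048]
wrist_force: [-2.5, 1.6, 17.8]
width: 0.0079
finger_force: 11.4
```

```bash
python3 - <<'E'
from h import *
st(); s=snap('wrist'); t=snap('scene'); 
W=np.vstack([s['color'][:,:],]); 
c=cv2.resize(t['color'][180:320,340:500],(640,560)); 
W=np.zeros((600,800,3),np.uint8); W[:250,:400]=cv2.resize(s['color'],(400,250)); W[:350,400:]=cv2.resize(t['color'][180:320,340:500],(400,350)); cv2.imwrite('pics/w2.png',W[...,::-1])
E
```

```text
2.55 [0.4946 0.3478 0.039 ] [ 3.134  0.008 -3.048] [-2.5  1.6 17.8] 0.0079 11.368180140852928
```

View pics/w2.png

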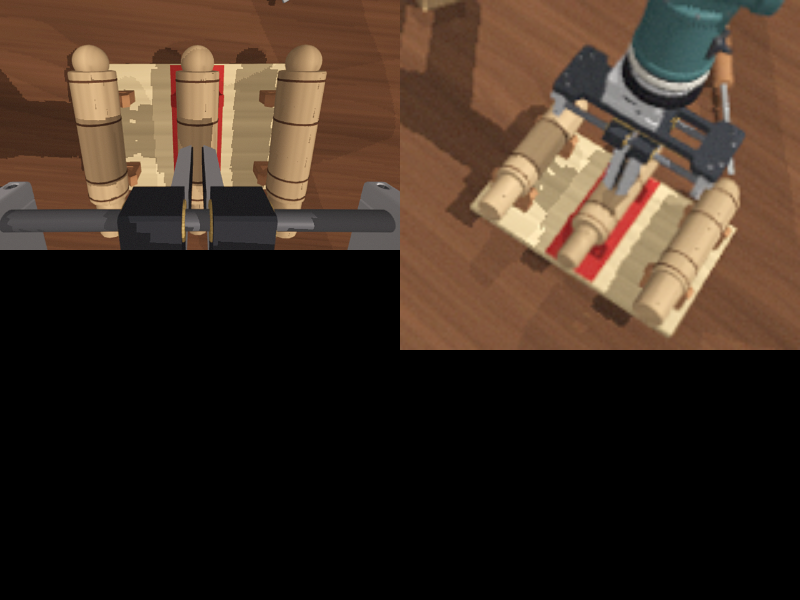

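```bash
python3 - <<'E'
from h import *
t=load('scene'); P=cloud(t); s=load('wrist'); Pw=wcloud(s)
for nm,s_,C in (('scene',t,P),('wrist',s,Pw)):
    m=(s_['range_z']>0)&(C[...,2]>.03)&(C[...,2]<.3)&(abs(C[...,1]-.347-.09*(C[...,0]-.49))<.026)&(C[...,0]>.38)&(C[...,0]<.61)
    Q=C[m]
    for a in np.arange(.38,.62,.02):
        k=Q[(Q[:,0]>a)&(Q[:,0]<a+.02)]
        if len(k)>5: print(nm,a.round(2),len(k),'y',k[:,1].min().round(4),k[:,1].max().round(4),'z',np.percentile(k[:,2],[5,50,95]).round(4))
big=cv2.resize(t['color'][215:285,385:460],None,fx=8,fy=8,interpolation=cv2.INTER_CUBIC); cv2.imwrite('pics/z.png',big[...,::-1])
E
```

```text
scene 0.42 10 y 0.3564 0.3622 z [0.0527 0.0605 0.0655]
scene 0.44 42 y 0.3187 0.3693 z [0.0358 0.0573 0.0694]
scene 0.46 43 y 0.3412 0.3716 z [0.0538 0.066  0.2102]
scene 0.48 97 y 0.3298 0.3718 z [0.0573 0.1128 0.2119]
scene 0.5 552 y 0.3235 0.3754 z [0.0648 0.1925 0.2703]
scene 0.52 539 y 0.3238 0.3768 z [0.0625 0.251  0.2943]
scene 0.54 139 y 0.3278 0.377 z [0.0369 0.0622 0.0713]
scene 0.56 65 y 0.3458 0.3699 z [0.0557 0.0611 0.0646]
scene 0.58 81 y 0.3467 0.3703 z [0.0447 0.0588 0.0637]
wrist 0.38 60 y 0.3335 0.3479 z [0.0525 0.0571 0.0593]
wrist 0.4 1911 y 0.3257 0.3609 z [0.0569 0.0642 0.0675]
wrist 0.42 2621 y 0.3218 0.3626 z [0.0602 0.0699 0.0726]
wrist 0.44 7793 y 0.3172 0.3702 z [0.0587 0.1804 0.1926]
wrist 0.46 18377 y 0.3185 0.3711 z [0.0689 0.1916 0.1934]
wrist 0.48 5516 y 0.3275 0.3685 z [0.0652 0.1125 0.1496]
wrist 0.5 494 y 0.3295 0.355 z [0.0707 0.0719 0.1553]
wrist 0.52 478 y 0.346 0.3577 z [0.0708 0.0717 0.0727]
wrist 0.54 334 y 0.3471 0.3607 z [0.0631 0.071  0.0727]
wrist 0.58 100 y 0.3489 0.366 z [0.0616 0.0638 0.0648]
```

View pics/z.png

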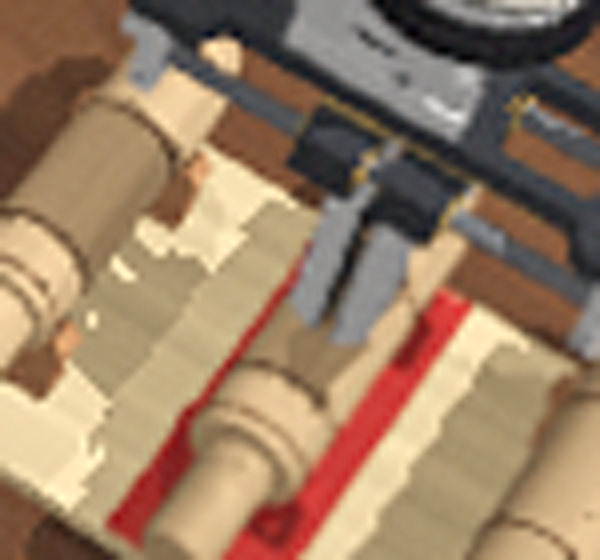

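```bash
python3 - <<'E'
from h import *
s=load('wrist'); s['T']=np.array(s['T_tool_cam']); C=cloud(s); print(s['T'].round(3).tolist())
for u,v in ((296,238),(296,242),(296,250),(296,260),(340,242),(340,250),(340,260),(290,260),(345,260),(318,230),(318,250),(318,270),(318,290)): print(u,v,C[v,u].round(4),s['color'][v,u])
print(robot.get_obs()['joint_positions'].round(3), robot.pinch_z)
E
```

```text
[[0.0, -0.959, -0.284, 0.083], [1.0, 0.0, 0.0, 0.0], [0.0, -0.284, 0.959, -0.212], [0.0, 0.0, 0.0, 1.0]]
296 238 [ 0.01   -0.0101 -0.042 ] [116 110 109]
296 242 [ 0.0094 -0.0099 -0.046 ] [115 109 108]
296 250 [ 0.0097 -0.0093 -0.0566] [114 108 107]
296 260 [ 0.0096 -0.0087 -0.0673] [114 107 105]
340 242 [ 0.0093  0.0136 -0.0457] [114 109 107]
340 250 [ 0.0094  0.0129 -0.0559] [115 110 107]
340 260 [ 0.0097  0.0121 -0.0675] [113 108 107]
290 260 [ 0.0095 -0.0116 -0.067 ] [116 109 107]
345 260 [ 0.0098  0.0144 -0.0676] [113 108 106]
318 230 [ 0.0108  0.0019 -0.0325] [129 101  71]
318 250 [-0.0015  0.002  -0.0329] [129 100  73]
318 270 [-0.0142  0.002  -0.0334] [128 100  67]
318 290 [-0.0278  0.002  -0.0329] [116  89  63]
[ 0.517  0.259  1.44   0.003  1.431 -1.148] 0.0188
```

Request:
arm_command(targets=[0,0,0,0,0,-20,1,0,0,0,0,0,-70,1,0,0,0,0,0,-90,-0.28,0,0,0,0,0,-90,-0.28,0,0,0,0,0,-90,-0.28,0,0,0,0,0,-90,-0.28])

```text
time: 3.25
tool_pos: [0.4911, 0.344, 0.1201]
ee_rot: [-3.141, -0.004, -3.049]
wrist_force: [0.9, 0.4, -0.5]
width: 0.0287
finger_force: 0.0
```

Request:
arm_command(targets=[0,0,0,0,0,-20,-0.28,0,0,0,0,0,-20,-0.28,0,0,0,0,0,-20,-0.28,0,0,0,0,0,-20,-0.28,0,0,0,0,0,-20,-0.28])

```text
time: 3.75
tool_pos: [0.4918, 0.3445, 0.1414]
ee_rot: [3.141, -0.002, -3.049]
wrist_force: [-0.4, 0.5, 0.2]
width: 0.06
finger_force: 0.0
```

```bash
python3 - <<'E'
from h import *
st(); s=snap('wrist'); Pw=wcloud(s); t=snap('scene'); P=cloud(t); ok=t['range_z']>0
o=t['obs']; R=Rn.from_euler('xyz',o['ee_rot'])
L=R.inv().apply((P.reshape(-1,3)-o['tool_pos'])).reshape(P.shape)
rad=(abs(L[...,0])<.012)&(abs(L[...,1])<.06)&ok
for a in np.arange(-.13,.03,.01):
    k=L[rad&(L[...,2]>a)&(L[...,2]<a+.01)]
    if len(k): print(a.round(3),len(k),k[:,0].min().round(3),k[:,0].max().round(3),'y',k[:,1].min().round(3),k[:,1].max().round(3))
ok=s['range_z']>0
Q=Pw[ok&(Pw[...,2]>.058)&(Pw[...,2]<.08)&(abs(Pw[...,1]-.347-.09*(Pw[...,0]-.49))<.028)]
for a in np.arange(.39,.6,.03):
    k=Q[(Q[:,0]>a)&(Q[:,0]<a+.03)]
    if len(k)>30: print(a.round(2),k[:,0].min().round(4),k[:,0].max().round(4),'y',((k[:,1].min()+k[:,1].max())/2).round(4),k[:,2].max().round(4))
W=np.zeros((600,800,3),np.uint8); W[:250,:400]=cv2.resize(s['color'],(400,250)); W[:,400:]=cv2.resize(t['color'][140:320,360:480],(400,600),interpolation=2); cv2.imwrite('pics/w3.png',W[...,::-1])
E
```

```text
3.75 [0.4918 0.3445 0.1414] [ 3.141e+00 -2.000e-03 -3.049e+00] [-0.4  0.5  0.2] 0.06 0.0
-0.13 3 -0.002 0.003 y -0.031 -0.03
-0.12 7 -0.01 0.01 y -0.035 -0.031
-0.11 25 -0.012 0.003 y -0.041 0.043
-0.1 33 -0.012 0.007 y -0.042 0.043
-0.09 30 -0.012 0.002 y -0.041 0.043
-0.08 33 -0.012 0.006 y -0.041 0.043
-0.07 28 -0.012 0.009 y -0.041 0.043
-0.06 33 -0.012 0.006 y -0.041 0.043
-0.05 25 -0.012 0.004 y -0.04 0.043
-0.04 16 -0.012 0.002 y -0.036 0.037
0.39 0.3991 0.42 y 0.343 0.0717
0.42 0.42 0.45 y 0.3427 0.0742
0.45 0.45 0.48 y 0.3455 0.0737
0.48 0.48 0.51 y 0.3484 0.0741
0.51 0.51 0.54 y 0.3513 0.0741
0.54 0.54 0.5699 y 0.3527 0.0736
0.57 0.57 0.594 y 0.3565 0.0659
```

View pics/w3.png

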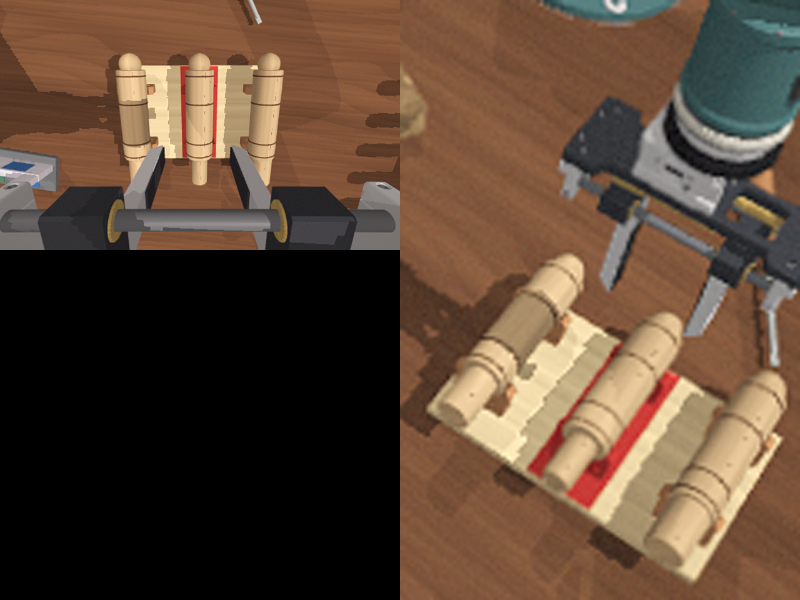

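Request:
arm_command(targets=[0,0,0,0,0,50,-0.28,0,0,0,0,0,100,-0.28,0,0,0,0,0,130,-0.28,0,0,0,0,0,141,-0.28,0,0,0,0,0,141,-0.28,0,0,0,0,0,141,-0.28])

```text
time: 4.45
tool_pos: [0.4938, 0.3459, 0.0039]
ee_rot: [3.138, 0.004, -3.049]
wrist_force: [0.2, -0.1, 0.4]
width: 0.0603
finger_force: 0.0
```

Request:
arm_command(targets=[0,0,0,0,0,0,1,0,0,0,0,0,0,1,0,0,0,0,0,0,1,0,0,0,0,0,0,1,0,0,0,0,0,0,1,0,0,0,0,0,0,1])

```text
time: 5.05
tool_pos: [0.4935, 0.348, 0.0041]
ee_rot: [3.135, 0.004, -3.048]
wrist_force: [0.0, 4.2, 3.0]
width: 0.0395
finger_force: 30.0
```

Request:
arm_command(targets=[0,0,0,0,0,-30,1,0,0,0,0,0,-80,1,0,0,0,0,0,-120,1,0,0,0,0,0,-120,1,0,0,0,0,0,-120,1,0,0,0,0,0,-120,1])

```text
time: 5.65
tool_pos: [0.4913, 0.344, 0.1198]
ee_rot: [-3.141, -0.003, -3.049]
wrist_force: [-0.0, -0.4, -2.2]
width: 0.0393
finger_force: 30.0
```

```bash
cat >> h.py <<'E'
def axis(name='scene'):
    "spindle in tool frame from a scene/wrist cloud: slices along tool x"
    s=snap(name); o=s['obs']; P=wcloud(s) if name=='wrist' else cloud(s)
    R=Rn.from_euler('xyz',o['ee_rot']); L=R.inv().apply(P.reshape(-1,3)-o['tool_pos']); L=L[s['range_z'].ravel()>0]
    L=L[(abs(L[:,1])<.03)&(abs(L[:,0])<.13)&(L[:,2]>-.085)&(L[:,2]<-.02)]
    for a in np.arange(-.12,.12,.02):
        k=L[(L[:,0]>a)&(L[:,0]<=a+.02)]
        if len(k)>8: print(name,a.round(2),len(k),'x',k[:,0].min().round(4),k[:,0].max().round(4),'y',k[:,1].min().round(4),k[:,1].max().round(4),'ztop',np.percentile(k[:,2],2).round(4))
E
python3 - <<'E'
from h import *
st(); axis('scene'); axis('wrist')
s=load('scene'); cv2.imwrite('pics/w4.png',cv2.resize(s['color'][140:320,340:500],(711,600)[::1])[...,::-1])
E
```

```text
5.65 [0.4913 0.344  0.1198] [-3.141e+00 -3.000e-03 -3.049e+00] [-0.  -0.4 -2.2] 0.0393 29.99934732913971
scene -0.12 55 x -0.1049 -0.1002 y -0.0095 0.0132 ztop -0.059
scene -0.1 76 x -0.0997 -0.08 y -0.0098 0.0137 ztop -0.0611
scene -0.08 72 x -0.0791 -0.0602 y -0.0103 0.0141 ztop -0.0612
scene -0.06 156 x -0.0597 -0.0403 y -0.0173 0.0196 ztop -0.0694
scene -0.04 109 x -0.04 -0.0202 y -0.0187 0.0203 ztop -0.0689
scene -0.02 214 x -0.0199 -0.0001 y -0.03 0.0297 ztop -0.0833
scene 0.0 95 x 0.0003 0.02 y -0.0188 0.0169 ztop -0.0725
scene 0.02 47 x 0.0201 0.039 y -0.0173 0.0147 ztop -0.0702
scene 0.04 38 x 0.0433 0.0579 y -0.0189 0.0097 ztop -0.0695
wrist -0.1 203 x -0.0927 -0.08 y -0.0113 0.013 ztop -0.0604
wrist -0.08 907 x -0.08 -0.0618 y -0.011 0.0129 ztop -0.0609
wrist -0.06 66 x -0.0572 -0.0402 y -0.0191 0.0201 ztop -0.0685
wrist -0.04 1614 x -0.0398 -0.02 y -0.0192 0.0202 ztop -0.0686
wrist -0.02 2810 x -0.02 -0.0 y -0.0195 0.0205 ztop -0.0789
wrist 0.0 5088 x 0.0 0.02 y -0.03 0.03 ztop -0.0837
wrist 0.02 3158 x 0.02 0.04 y -0.0197 0.0207 ztop -0.069
wrist 0.04 3503 x 0.04 0.06 y -0.0196 0.0204 ztop -0.069
wrist 0.06 3677 x 0.06 0.0799 y -0.0197 0.0202 ztop -0.069
wrist 0.08 1880 x 0.08 0.0957 y -0.0141 0.0151 ztop -0.0638
```

```bash
cat >> h.py <<'E'
GC=np.array([.6052,-.0295])+.0055*np.array([.089,.996]); GY=-.0889
TEN=np.array([-.079,.0007,-.049])
def ten(along,z,yaw=GY,off=0):
    d=np.array([-np.sin(GY),np.cos(GY)]); p=np.r_[GC+along*d,z]
    G=Rn.from_euler('xyz',[np.pi,0,np.pi+yaw]); t=p-G.apply(TEN); print('tcp',t.round(4)); go(t,np.pi+yaw)
E
python3 -c "
from h import *
ten(-.084,.139)"
```

```text
tcp [ 0.5195 -0.1014  0.09  ]
turn [-0.  -0.2 10.4] shift [  12.9 -446.1   29.4]
```

Request:
arm_command(targets=[0,-0.2,2,3,-50,0,1,0,-0.2,4,5,-100,0,1,0,-0.2,6,7,-150,0,1,0,-0.2,8,9,-200,0,1,0,-0.2,10.4,10,-250,0,1,0,-0.2,10.4,11,-300,0,1,0,-0.2,10.4,12,-350,0,1,0,-0.2,10.4,13,-400,0,1,0,-0.2,10.4,13,-435,10,1,0,-0.2,10.4,13,-446,25,1,0,-0.2,10.4,13,-446,29,1,0,-0.2,10.4,13,-446,29,1,0,-0.2,10.4,13,-446,29,1])

```text
time: 7.05
tool_pos: [0.5207, -0.0986, 0.0919]
ee_rot: [3.139, 0.003, 3.055]
wrist_force: [-0.3, 0.6, -1.1]
width: 0.0395
finger_force: 30.0
```

```bash
cat > gg.py <<'E'
from h import *
st(); 
for n in ('top','scene'):
    s=snap(n); P=cloud(s); ok=s['range_z']>0; d=np.array([-np.sin(GY),np.cos(GY)]); e=np.array([np.cos(GY),np.sin(GY)])
    t=(P[...,:2]-GC)@d; x=(P[...,:2]-GC)@e; z=P[...,2]
    o=s['obs']; R=Rn.from_euler('xyz',o['ee_rot']); L=R.inv().apply(P.reshape(-1,3)-o['tool_pos']).reshape(P.shape)
    m=ok&(L[...,2]<-.035)&(L[...,2]>-.07)&(abs(L[...,1])<.025)&(L[...,0]<-.06)&(L[...,0]>-.12)
    if m.sum(): print(n,'tenon',m.sum(),'along',t[m].min().round(4),t[m].max().round(4),'x',x[m].min().round(4),x[m].max().round(4),'ztop',np.percentile(z[m],97).round(4))
    m2=ok&(z>.083)&(z<.098)&(abs(x)<.02)&(abs(t)<.135)&~m; tt=np.sort(t[m2]); g=np.where(np.diff(tt)>.006)[0]
    print(n,'gauge',m2.sum(),'ends',tt[0].round(4),tt[-1].round(4),'gaps',[(tt[i].round(4),tt[i+1].round(4)) for i in g],'x',x[m2].min().round(4),x[m2].max().round(4),z[m2].mean().round(4))
E
python3 gg.py; python3 -c "
from h import *
ten(-.084,.1)
s=load('scene'); cv2.imwrite('pics/w5.png',cv2.resize(s['color'][130:270,230:400],(729,600),interpolation=2)[...,::-1])"
```

```text
7.05 [ 0.5207 -0.0986  0.0919] [3.139e+00 3.000e-03 3.055e+00] [-0.3  0.6 -1.1] 0.0395 29.99941885471344
top gauge 121 ends -0.0554 0.1184 gaps [(np.float64(-0.0533), np.float64(-0.0218)), (np.float64(0.0015), np.float64(0.0342)), (np.float64(0.0566), np.float64(0.0949))] x -0.0065 0.007 0.0898
scene tenon 132 along -0.0901 -0.0661 x -0.017 0.0239 ztop 0.1534
scene gauge 166 ends -0.1139 0.1219 gaps [(np.float64(-0.0905), np.float64(-0.0713)), (np.float64(-0.0458), np.float64(-0.0186)), (np.float64(0.0058), np.float64(0.0363)), (np.float64(0.0619), np.float64(0.0969))] x -0.0064 0.0084 0.0885
tcp [ 0.5195 -0.1014  0.051 ]
turn [0.1 0.3 0.2] shift [ 1.7 -2.8 41.7]
```

View pics/w5.png

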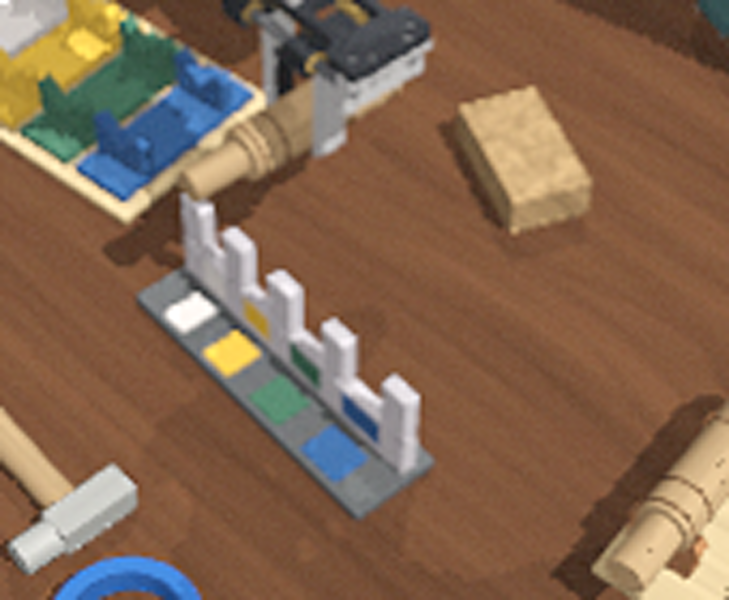

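Request:
arm_command(targets=[0,0.3,0.2,2,-3,20,1,0,0.3,0.2,2,-3,36,1,0,0.3,0.2,2,-3,40,1,0,0.3,0.2,2,-3,42,1,0,0.3,0.2,2,-3,44,1,0,0.3,0.2,2,-3,46,1,0,0.3,0.2,2,-3,47,1,0,0.3,0.2,2,-3,48,1,0,0.3,0.2,2,-3,48,1,0,0.3,0.2,2,-3,48,1])

```text
time: 8.15
tool_pos: [0.5191, -0.103, 0.0445]
ee_rot: [3.139, -0.001, 3.05]
wrist_force: [-0.5, 2.4, 1.0]
width: 0.0395
finger_force: 30.0
```

```bash
python3 gg.py; python3 -c "
from h import *
axis('scene'); ten(-.084,.096)"
```

```text
8.15 [ 0.5191 -0.103   0.0445] [ 3.139e+00 -1.000e-03  3.050e+00] [-0.5  2.4  1. ] 0.0395 30.014069080352783
top gauge 141 ends -0.061 0.1187 gaps [(np.float64(-0.0592), np.float64(-0.0218)), (np.float64(0.0015), np.float64(0.0342)), (np.float64(0.0566), np.float64(0.0947))] x -0.0066 0.0073 0.0895
scene tenon 142 along -0.1117 -0.0629 x -0.019 0.0236 ztop 0.1126
scene gauge 134 ends -0.1172 0.1212 gaps [(np.float64(-0.1118), np.float64(-0.0616)), (np.float64(-0.0458), np.float64(-0.0182)), (np.float64(0.0061), np.float64(0.0369)), (np.float64(0.0599), np.float64(0.0983))] x -0.0059 0.0078 0.0885
scene -0.12 15 x -0.102 -0.1005 y -0.008 0.0115 ztop -0.0659
scene -0.1 88 x -0.0999 -0.0801 y -0.028 0.0292 ztop -0.0677
scene -0.08 61 x -0.0794 -0.0604 y -0.0291 0.0287 ztop -0.0664
scene -0.06 93 x -0.0599 -0.0402 y -0.0158 0.0243 ztop -0.0731
scene -0.04 79 x -0.04 -0.0206 y -0.0126 0.0246 ztop -0.0723
scene -0.02 119 x -0.0199 -0.0002 y -0.0291 0.03 ztop -0.0814
scene 0.0 22 x 0.0005 0.0165 y -0.0212 0.0082 ztop -0.0719
tcp [ 0.5195 -0.1014  0.047 ]
turn [ 0.1 -0.  -0.2] shift [-0.2  1.7 -2.6]
```

Request:
arm_command(targets=[0,0,0,0,1.5,1,1,0,0,0,0,1.5,2,1,0,0,0,0,1.5,3,1,0,0,0,0,1.5,3,1,0,0,0,0,1.5,3,1])

```text
time: 8.8
tool_pos: [0.5191, -0.1016, 0.0411]
ee_rot: [3.139, -0.001, 3.05]
wrist_force: [1.5, 1.4, 0.6]
width: 0.0395
finger_force: 30.0
```

Request:
arm_command(targets=[0,0,0,0,0,-15,1,0,0,0,0,0,-25,1,0,0,0,0,20,-25,1,0,0,0,0,40,-25,1,0,0,0,0,48.5,-25,1,0,0,0,0,48.5,-25,1,0,0,0,0,48.5,-25,1])

```text
time: 9.5
tool_pos: [0.5232, -0.0539, 0.066]
ee_rot: [3.14, -0.002, 3.05]
wrist_force: [-0.4, -0.0, -1.0]
width: 0.0395
finger_force: 30.0
```

```bash
python3 gg.py; python3 -c "
from h import *
axis('scene'); axis('wrist');ten(-.0355,.115)"
```

```text
9.5 [ 0.5232 -0.0539  0.066 ] [ 3.14e+00 -2.00e-03  3.05e+00] [-0.4 -0.  -1. ] 0.0395 29.981752038002014
top gauge 82 ends 0.0374 0.1187 gaps [(np.float64(0.0567), np.float64(0.0947))] x -0.0057 0.007 0.0898
scene tenon 135 along -0.0488 -0.0214 x -0.0192 0.0236 ztop 0.133
scene gauge 139 ends -0.1161 0.1221 gaps [(np.float64(-0.0904), np.float64(-0.0181)), (np.float64(0.0045), np.float64(0.0364)), (np.float64(0.0622), np.float64(0.0972))] x -0.0064 0.0077 0.0887
scene -0.12 19 x -0.1016 -0.1001 y -0.0089 0.016 ztop -0.0672
scene -0.1 68 x -0.1 -0.0807 y -0.0088 0.0295 ztop -0.0682
scene -0.08 58 x -0.08 -0.0602 y -0.0057 0.0264 ztop -0.0656
scene -0.06 103 x -0.0599 -0.0401 y -0.0136 0.0225 ztop -0.0719
scene -0.04 86 x -0.04 -0.02 y -0.0132 0.0222 ztop -0.0714
scene -0.02 128 x -0.0199 -0.0001 y -0.0294 0.0299 ztop -0.0833
scene 0.0 23 x 0.0 0.0112 y -0.0219 0.0101 ztop -0.0748
wrist -0.1 23 x -0.0829 -0.0801 y -0.011 0.0129 ztop -0.0608
wrist -0.08 981 x -0.0799 -0.0607 y -0.011 0.0129 ztop -0.0657
wrist -0.06 204 x -0.0557 -0.0402 y -0.0188 0.0124 ztop -0.0724
wrist -0.04 1514 x -0.0394 -0.02 y -0.0192 0.0207 ztop -0.0705
wrist -0.02 2944 x -0.02 -0.0 y -0.0194 0.0203 ztop -0.0787
wrist 0.0 5183 x 0.0 0.02 y -0.03 0.03 ztop -0.0835
wrist 0.02 3174 x 0.02 0.04 y -0.0201 0.0202 ztop -0.0672
wrist 0.04 3439 x 0.04 0.06 y -0.0202 0.02 ztop -0.0658
wrist 0.06 3466 x 0.06 0.0798 y -0.0204 0.0193 ztop -0.0648
wrist 0.08 1723 x 0.08 0.0951 y -0.015 0.0139 ztop -0.0586
tcp [ 0.5238 -0.0531  0.066 ]
turn [ 0.1 -0.1 -0.2] shift [-0.4  1.   0.1]
```

Request:
arm_command(targets=[0,0,-0.2,0,1,8,1,0,0,-0.2,0,1,16,1,0,0,-0.2,0,1,20,1,0,0,-0.2,0,1,24,1,0,0,-0.2,0,1,28,1,0,0,-0.2,0,1,32,1,0,0,-0.2,0,1,32,1])

```text
time: 10.4
tool_pos: [0.5229, -0.0521, 0.0334]
ee_rot: [3.139, -0.003, 3.053]
wrist_force: [-0.4, 0.4, -1.4]
width: 0.0393
finger_force: 30.0
```

```bash
python3 -c "
from h import *
st();axis('wrist');ten(-.0355,.081)"
```

```text
10.4 [ 0.5229 -0.0521  0.0334] [ 3.139e+00 -3.000e-03  3.053e+00] [-0.4  0.4 -1.4] 0.0393 29.9817556142807
wrist -0.1 424 x -0.0863 -0.08 y -0.03 0.0299 ztop -0.0591
wrist -0.08 2278 x -0.08 -0.0601 y -0.0299 0.03 ztop -0.0655
wrist -0.06 204 x -0.0553 -0.0403 y -0.0188 0.0123 ztop -0.0722
wrist -0.04 1514 x -0.0397 -0.02 y -0.0191 0.0207 ztop -0.0705
wrist -0.02 2950 x -0.02 -0.0 y -0.0194 0.0204 ztop -0.0787
wrist 0.0 5171 x 0.0 0.02 y -0.03 0.03 ztop -0.0836
wrist 0.02 3162 x 0.02 0.04 y -0.0201 0.0202 ztop -0.0673
wrist 0.04 3447 x 0.04 0.06 y -0.0202 0.0199 ztop -0.0659
wrist 0.06 3464 x 0.06 0.0798 y -0.0203 0.0194 ztop -0.0648
wrist 0.08 1719 x 0.08 0.0951 y -0.0151 0.0139 ztop -0.0584
tcp [ 0.5238 -0.0531  0.032 ]
turn [ 0.1 -0.1  0. ] shift [-0.7 -0.8  1.9]
```

Request:
arm_command(targets=[0,0,0,0,0,6,1,0,0,0,0,0,12,1,0,0,0,0,0,18,1,0,0,0,0,0,24,1,0,0,0,0,0,28,1,0,0,0,0,0,30,1,0,0,0,0,0,30,1,0,0,0,0,0,30,1])

```text
time: 11.25
tool_pos: [0.5236, -0.0522, 0.0044]
ee_rot: [3.14, -0.001, 3.053]
wrist_force: [-0.4, 0.6, -0.8]
width: 0.0397
finger_force: 30.0
```

```bash
python3 -c "
from h import *
st();axis('wrist')"; python3 gg.py
```

```text
11.25 [ 0.5236 -0.0522  0.0044] [ 3.140e+00 -1.000e-03  3.053e+00] [-0.4  0.6 -0.8] 0.0397 29.980956315994263
wrist -0.1 53 x -0.0851 -0.08 y -0.0127 0.0145 ztop -0.0606
wrist -0.08 2719 x -0.08 -0.0606 y -0.03 0.03 ztop -0.0671
wrist -0.06 209 x -0.0554 -0.04 y -0.0188 0.0199 ztop -0.0722
wrist -0.04 1514 x -0.0394 -0.02 y -0.0191 0.0207 ztop -0.0705
wrist -0.02 2971 x -0.02 -0.0 y -0.0194 0.0204 ztop -0.0794
wrist 0.0 5196 x 0.0 0.02 y -0.03 0.03 ztop -0.0837
wrist 0.02 3159 x 0.02 0.04 y -0.0201 0.0204 ztop -0.0672
wrist 0.04 3451 x 0.04 0.06 y -0.0203 0.02 ztop -0.0658
wrist 0.06 3470 x 0.06 0.08 y -0.0203 0.0193 ztop -0.0647
wrist 0.08 1725 x 0.08 0.0951 y -0.0151 0.0139 ztop -0.0584
11.3 [ 0.5237 -0.0522  0.0045] [ 3.140e+00 -1.000e-03  3.053e+00] [ 0.4 -0.5 -0.7] 0.0392 29.98084545135498
top gauge 88 ends 0.0354 0.1189 gaps [(np.float64(0.0567), np.float64(0.0948))] x -0.0061 0.0076 0.0899
scene tenon 125 along -0.0599 -0.0119 x -0.0189 0.0229 ztop 0.0731
scene gauge 173 ends -0.1162 0.1203 gaps [(np.float64(-0.0902), np.float64(-0.0712)), (np.float64(-0.0468), np.float64(-0.0181)), (np.float64(0.0055), np.float64(0.0359)), (np.float64(0.0607), np.float64(0.0985))] x -0.0065 0.0079 0.0886
```

```bash
python3 -c "
from h import *
o=robot.get_obs(); o=dict(o); o['tool_pos']=o['tool_pos']+[0,0,.13]
go([.526,-.382,.1344],np.pi+.08,o)"
```

```text
turn [ 0.1 -0.  -9.7] shift [ -31.5 -328.3   -0.6]
```

Request:
arm_command(targets=[0,0,0,0,0,-40,1,0,0,0,0,0,-80,1,0,0,0,0,0,-120,1,0,0,0,0,0,-130,1,0,0,0,0,0,-130,1])

```text
time: 11.9
tool_pos: [0.525, -0.0528, 0.1364]
ee_rot: [3.14, 0.003, 3.053]
wrist_force: [0.6, 0.2, -1.0]
width: 0.0394
finger_force: 30.0
```

Request:
arm_command(targets=[0,0,-2,-5,-45,0,1,0,0,-4,-10,-90,0,1,0,0,-6,-15,-135,0,1,0,0,-8,-20,-180,0,1,0,0,-9.7,-25,-225,0,1,0,0,-9.7,-30,-270,0,1,0,0,-9.7,-31,-310,0,1,0,0,-9.7,-31,-328,0,1,0,0,-9.7,-31,-328,0,1,0,0,-9.7,-31,-328,0,1,0,0,-9.7,-31,-328,0,1])

```text
time: 13.0
tool_pos: [0.5258, -0.3798, 0.133]
ee_rot: [3.138, -0.002, -3.059]
wrist_force: [0.1, 0.3, -1.8]
width: 0.0392
finger_force: 30.0
```

```bash
python3 - <<'E'
from h import *
st(); 
# cradle frame guess; saddles from top (start pic unavailable), scene & wrist clouds
c0=np.array([.527,-.382]); 
for n in ('top','scene','wrist'):
    s=snap(n); P=wcloud(s) if n=='wrist' else cloud(s); ok=s['range_z']>0
    hsv=cv2.cvtColor(s['color'],cv2.COLOR_RGB2HSV).astype(int); H,S,V=hsv[...,0],hsv[...,1],hsv[...,2]
    near=ok&(abs(P[...,0]-.527)<.11)&(P[...,1]>-.53)&(P[...,1]<-.18)&(P[...,2]>.012)&(P[...,2]<.062)
    for k,m in dict(blue=(H>100)&(H<120)&(S>90),green=(H>62)&(H<88)&(S>50),yellow=(H>20)&(H<31)&(S>115)&(V>120)).items():
        m=(near&m).astype(np.uint8); q,l,stt,_=cv2.connectedComponentsWithStats(m)
        if q<2: continue
        i=1+stt[1:,4].argmax(); Q=P[l==i]
        r=cv2.minAreaRect(Q[:,:2].astype(np.float32)); hi=Q[Q[:,2]>.045]
        print(n,k,len(Q),np.round(r[0],4),np.round(r[1],4),round(r[2],1),'hi',len(hi), hi.mean(0).round(4) if len(hi) else '')
s=load('wrist'); save(s,'w6')
axis('wrist')
E
```

```text
13.0 [ 0.5258 -0.3798  0.133 ] [ 3.138e+00 -2.000e-03 -3.059e+00] [ 0.1  0.3 -1.8] 0.0392 29.978551268577576
top blue 908 [ 0.5174 -0.2631] [0.1434 0.0606] 5.4 hi 91 [ 0.5155 -0.2553  0.0505]
top green 744 [ 0.5211 -0.3203] [0.1425 0.0509] 4.2 hi 66 [ 0.5353 -0.3099  0.0505]
top yellow 115 [ 0.5654 -0.3612] [0.0642 0.0158] 6.0 hi 14 [ 0.5704 -0.356   0.0515]
scene blue 537 [ 0.5214 -0.2606] [0.1469 0.0671] 3.5 hi 43 [ 0.529  -0.2524  0.0488]
scene green 446 [ 0.5253 -0.3167] [0.1459 0.0535] 3.6 hi 38 [ 0.5325 -0.3135  0.0485]
scene yellow 419 [ 0.5301 -0.3786] [0.1521 0.0556] 4.1 hi 34 [ 0.5337 -0.3772  0.0481]
wrist blue 7995 [ 0.5172 -0.258 ] [0.1486 0.0535] 4.7 hi 844 [ 0.5133 -0.2584  0.0496]
wrist green 6538 [ 0.5219 -0.3174] [0.1498 0.0521] 6.5 hi 624 [ 0.506  -0.3141  0.0496]
wrist -0.1 23 x -0.0831 -0.08 y -0.011 0.0129 ztop -0.0604
wrist -0.08 985 x -0.08 -0.0603 y -0.0109 0.0129 ztop -0.0657
wrist -0.06 203 x -0.0555 -0.0408 y -0.0189 0.02 ztop -0.0724
wrist -0.04 1516 x -0.04 -0.02 y -0.0192 0.0208 ztop -0.0705
wrist -0.02 2954 x -0.02 -0.0 y -0.0195 0.0204 ztop -0.0787
wrist 0.0 5171 x 0.0 0.02 y -0.03 0.03 ztop -0.0835
wrist 0.02 3165 x 0.02 0.04 y -0.02 0.0202 ztop -0.0672
wrist 0.04 3447 x 0.04 0.06 y -0.0202 0.02 ztop -0.0659
wrist 0.06 3449 x 0.06 0.08 y -0.0204 0.0195 ztop -0.0647
wrist 0.08 1720 x 0.08 0.0951 y -0.0151 0.0142 ztop -0.0585
```

View pics/w6.png

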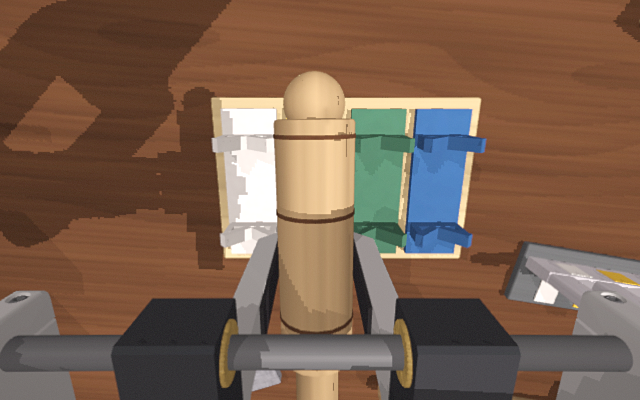

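Request:
arm_command(targets=[0,0,0,1,-0.5,40,1,0,0,0,1,-0.5,80,1,0,0,0,1,-0.5,100,1,0,0,0,1,-0.5,108,1,0,0,0,1,-0.5,114,1,0,0,0,1,-0.5,117,1,0,0,0,1,-0.5,119,1,0,0,0,1,-0.5,120,1,0,0,0,1,-0.5,120,1])

```text
time: 14.1
tool_pos: [0.5254, -0.3827, 0.0153]
ee_rot: [3.141, 0.001, -3.061]
wrist_force: [0.9, 1.5, 1.8]
width: 0.0391
finger_force: 30.0
```

```bash
python3 - <<'E'
from h import *
axis('wrist'); go([.5245,-.3805,.011],np.pi+.083)
E
```

```text
wrist -0.1 50 x -0.0846 -0.0801 y -0.0102 0.0131 ztop -0.0608
wrist -0.08 997 x -0.08 -0.0612 y -0.0111 0.013 ztop -0.0644
wrist -0.06 496 x -0.0557 -0.0401 y -0.0254 0.0282 ztop -0.071
wrist -0.04 1560 x -0.0397 -0.02 y -0.0193 0.0209 ztop -0.07
wrist -0.02 2913 x -0.02 -0.0 y -0.0194 0.0204 ztop -0.0793
wrist 0.0 5161 x 0.0 0.02 y -0.03 0.03 ztop -0.0836
wrist 0.02 3264 x 0.02 0.04 y -0.0257 0.0282 ztop -0.0677
wrist 0.04 3816 x 0.04 0.06 y -0.0254 0.0281 ztop -0.0667
wrist 0.06 3521 x 0.06 0.08 y -0.0202 0.02 ztop -0.066
wrist 0.08 1769 x 0.08 0.0949 y -0.0148 0.0145 ztop -0.06
turn [ 0.   0.1 -0.1] shift [0.7 2.2 4.2]
```

Request:
arm_command(targets=[0,0,0,0.5,1.5,1,1,0,0,0,0.5,1.5,2,1,0,0,0,0.5,1.5,3,1,0,0,0,0.5,1.5,4,1,0,0,0,0.5,1.5,4,1])

```text
time: 14.65
tool_pos: [0.5252, -0.3818, 0.0119]
ee_rot: [-3.141, 0.002, -3.061]
wrist_force: [2.6, 0.3, 8.4]
width: 0.0393
finger_force: 30.0
```

```bash
python3 - <<'E'
from h import *
axis('wrist'); go([.5245,-.3805,.011],np.pi+.083)
E
```

```text
wrist -0.1 173 x -0.0924 -0.08 y -0.0114 0.013 ztop -0.0609
wrist -0.08 918 x -0.08 -0.0623 y -0.011 0.0126 ztop -0.0616
wrist -0.06 519 x -0.0566 -0.04 y -0.0262 0.0273 ztop -0.0687
wrist -0.04 1594 x -0.0399 -0.02 y -0.0194 0.0208 ztop -0.069
wrist -0.02 2840 x -0.02 -0.0 y -0.0194 0.0206 ztop -0.0797
wrist 0.0 5096 x 0.0 0.02 y -0.03 0.03 ztop -0.0836
wrist 0.02 3298 x 0.02 0.04 y -0.0263 0.0272 ztop -0.069
wrist 0.04 3895 x 0.04 0.06 y -0.0266 0.0271 ztop -0.0689
wrist 0.06 3667 x 0.06 0.0799 y -0.0199 0.0202 ztop -0.0689
wrist 0.08 1848 x 0.08 0.0953 y -0.0147 0.0146 ztop -0.0637
turn [-0.   0.1 -0.1] shift [0.6 1.4 0.9]
```

Request:
arm_command(targets=[0,0,0,0,0,-1,-0.2,0,0,0,0,0,-1,-0.2,0,0,0,0,0,-1,-0.2,0,0,0,0,0,-1,-0.2,0,0,0,0,0,-1,-0.2,0,0,0,0,0,-30,-0.2,0,0,0,0,0,-75,-0.2,0,0,0,0,0,-120,-0.2,0,0,0,0,0,-150,-0.2,0,0,0,0,0,-150,-0.2,0,0,0,0,0,-150,-0.2])

```text
time: 15.8
tool_pos: [0.5241, -0.3813, 0.1598]
ee_rot: [3.14, -0.0, -3.061]
wrist_force: [0.3, 0.1, 0.2]
width: 0.0566
finger_force: 0.0
```

```bash
python3 - <<'E'
from h import *
st(); s=snap('wrist'); P=wcloud(s); t=snap('scene')
ok=s['range_z']>0
m=ok&(abs(P[...,1]+.38-.083*(P[...,0]-.527))<.03)&(abs(P[...,0]-.527)<.12)&(P[...,2]>.06)&(P[...,2]<.1); Q=P[m]
print(Q.min(0).round(4),Q.max(0).round(4))
for a in (.43,.47,.51,.55,.57,.6):
    k=Q[(Q[:,0]>a)&(Q[:,0]<a+.02)]
    if len(k): print(a,((k[:,1].min()+k[:,1].max())/2).round(4),np.percentile(k[:,2],98).round(4))
W=np.zeros((400,800,3),np.uint8); W[:250,:400]=cv2.resize(s['color'],(400,250)); W[:,400:]=cv2.resize(t['color'][100:200,190:310],(400,400),interpolation=2); cv2.imwrite('pics/w7.png',W[...,::-1])
E
```

```text
15.8 [ 0.5241 -0.3813  0.1598] [ 3.14  -0.    -3.061] [0.3 0.1 0.2] 0.0566 0.0
[ 0.4303 -0.4068  0.0601] [ 0.6263 -0.3579  0.0824]
0.43 -0.388 0.076
0.47 -0.3848 0.0811
0.51 -0.3816 0.0811
0.55 -0.3788 0.0811
0.57 -0.3775 0.0807
0.6 -0.3746 0.0733
```

View pics/w7.png

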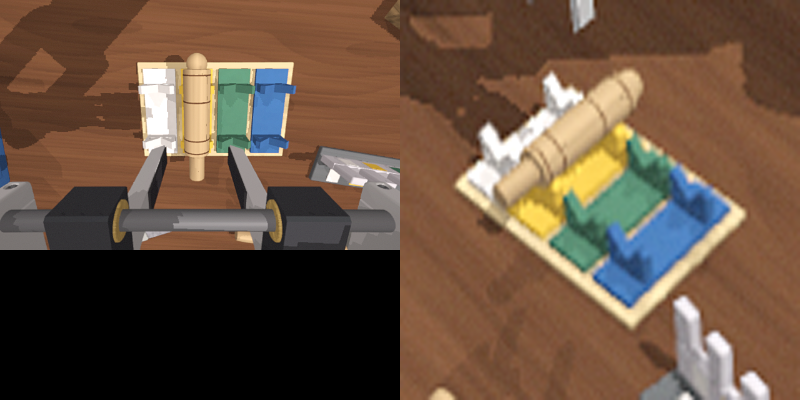

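The spindle lies level in the yellow cradle with its axis at z≈0.061, centred along the cradle. The gripper is clear of everything, so I'm handing in.

```bash
python3 -c "
from bench import robot
print(robot.close_job())"
```

```text
the job is handed in; nothing more can be done
None
```

The red-lane spindle rested on the white gap and sank to the bottom of the yellow gap; it now lies level and centred in the yellow cradle, released, and the job is handed in (no verdict shown). My first grasp pressed on its top at about 18 N, because the fingertips end about 34 mm short of the stated TCP; it did not move, and I regripped lower.

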